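Gauge an organ-pipe block

ROBOT

A 6-joint arm with a two-finger parallel gripper is mounted at the origin on the work surface. World frame = base frame: x ahead of the robot, y to its left, z up, the work surface at z = 0. Lengths are in m, angles in rad, forces in N, time in s.
With the tool pointing down it reaches from about 0.275 to 0.975 m from the base axis. Payload 8.4 kg.
Tool frame: the origin (TCP) lies at the very end of the fingers, on their centre line; the grasp point (between the pads) lies 19 mm behind it (ctrl.grip_depth is the distance from the TCP to the grasp point, in m); z points along the fingers, y is the line along which they close (so a half turn about z gives the same grasp; the last joint's range is limited). The gripper opens to 92 mm and grips with 3 to 60 N. Pads are 20 mm wide; open, the fingers measure 128 mm over their backs; the gripper's body (75 mm by 189 mm) begins 69 mm behind the grasp point.
Start: joints at [-1.256, 0.353, 1.633, -0, 1.155, -0.002], TCP at [0.195, -0.594, 0.215] pointing down, gripper open.
Joint ranges: [-2.63, 2.63], [-0.92, 2.1], [0.06, 2.66], [-1.3, 4.44], [0, 2.69], [-3.02, 3.02]. Speed limits (rad/s): [2.22, 2.22, 2.79, 3.14, 3.14, 3.14].

INTERFACE

Orientations are given as a 3x3 rotation matrix whose columns are the frame's x, y, z axes.
In Python, from station import ctrl, snapshot gives the robot as it stands.
- The arm moves only by the shell command python3 -m crank 'ROWS' [OPENING] [FORCE]. ROWS is JSON, a list that holds one entry, the list of rows, each a list of 4 numbers: the shift along the tool's x, y, z in m, then the turn about the tool's z in degrees. A call has 1 to 20 rows; each row shifts and turns the commanded pose from where the row before left it, along the tool's axes as they then stand; what a row does not reach is not made up. A row lasts 1/10 s, in which the tool goes at most 50 mm and 8.59 degrees, less where a joint would pass 70% of its speed; a pose out of reach is approached as far as the arm can. A call is refused whole if a number of a shift passes 0.05 or a number of a turn 8.59, either way. A call with a gripper value outside its range is refused whole. OPENING is the closure, from -1 (fully open) to 1 (shut), so that 0 is half open, set as the call begins (- or left out, the last holds). The fingers move at their own pace and stop on an object; FORCE is the grip in N (left out, the last holds). Time passes only in rows, so rows that do not move let the fingers close. It gives the time, the measured TCP pose, the force, the opening and the grip force at its end, in the units of the state.
- ctrl.sense(): the state, without advancing time (a new reading comes with each control period).
- snapshot(name): name is "scene" or "top" or "wrist"; returns a dict with "img" (384x512x3 uint8, red, green, blue), "mtx" (3x3 intrinsics, pixels), "rvec" (rotation vector, rad) and "tvec" (3), from world to camera coordinates, as OpenCV has them. Camera axes: x right, y down, z forward; pixel columns grow to the right and rows downward; lengths in m; the calibration is good to about 2 mm. A picture is of the moment at which its call begins. There is no depth.
- ctrl.finish_job(): hands the job in; it is judged then, once.
The state is a dict: "time": time; "q": joint angles; "qvel": joint speeds; "joint_efforts": joint torques, N m; "position": TCP position; "tool_rot": TCP orientation; "contact_force": force on the tool from outside, world axes, zero at the start; "wrist_torque": the same for the moment, N m; "gripper_width": finger opening in m; "finger_force": force on a finger pad.
Only numpy, scipy, OpenCV 4.12 (cv2) and the standard library are available. Lean on these libraries where they do the work, as an engineer would, in place of code of your own. Each camera call takes 0.05 s, during which the arm holds its last target. There are 200 camera calls.

TASK

Measure the banded wooden pipe block with the height gauge: raise the gauge by its black knob until its foot clears the block, then slide the block along the stone plate, without lifting it off, between the blue rails until it is fully home against the end stop. Lower the gauge onto the block until the red pointer stands in the green band, never driving the sprung foot to the end of its travel, and last swing the red clamp lever its full quarter turn, in the direction in which the block was pushed. Let go of everything and leave the cone, jar and brush where they are.

Things in the scene. Friction and masses are not known exactly. Their poses are not given: they have to be found in the camera images.
- gauge: fixed stand: dark granite plate 420 x 250 mm, 20 mm thick. Origin under the plate at bench level, straight below the gauge foot; z up, x = the way the block is pushed. In its frame (mm): plate x -260 to 160, y -125 to 125, top z 20; steel column radius 14 at x 90, y 0, top z 185. Block fully home: centre at x -15, y 0, long side along x
- stop_face (a point): middle of the blue end stop's face (30 mm along the gauge's x), at plate level. Stop 66 mm wide, 22 high. Blue rails 14 high: inner faces 25 mm either side of the centre line, from the stop back 75 mm, then flaring outward over a further 34 mm to about 43 mm from the centre line, to guide the block in
- gauge_head (a joint): height slide of the gauge head, m: 0 = top, grows downward to 0.064; stays where left by friction (about 13 N to lift, 4 to 8 N to press down). Foot fully out: its underside is 70 mm above the plate minus this value, so it touches the 40 mm block at 0.030; raise to 0.025 or less to clear it
- gauge_foot (a joint): the reading: how far the sprung foot is pushed up into the head, m: 0 = fully out, 0.025 = end of travel; spring about 1.8 N at first touch plus 0.15 N per mm. Its red pointer stands in the green band of the white scale from 0.008 to 0.016 (middle 0.012). Scale plate: on the arm 30 to 56 mm behind the knob's axis (towards the column), 38 mm high
- knob_top (a point): centre of the flat top of the black knob, straight above the foot, moves with the head; knob diameter 26 mm, 40 mm tall, standing on the grey arm (22 mm wide, 24 mm thick, running along the gauge's x from 18 mm before the knob's axis back to the column); pinch it to lift, press on its top to lower
- foot_tip (a point): centre of the underside of the round steel gauge foot, diameter 24 mm, moves with head and foot
- clamp (a joint): clamp lever angle, rad: 0 = open (lever points between the gauge's +y and -x, 45 degrees), pi/2 = clamped (points between +y and +x); clockwise from above, friction about 2 N at the post, stays where left; clamped home from 1.40
- clamp_post (a point): centre of the upright red post at the tip of the clamp lever, diameter 16 mm, 32 mm tall; pushed sideways it swings the lever. The point is 4 mm above the post's mid-height (12 mm below its top); the lever bar, 10 mm thick, is centred 18 mm below the point
- clamp_pivot (a point): pivot axis (vertical) of the clamp lever, 60 mm from the post's axis; moves up and down with the head, fixed otherwise, 85 mm along x and 40 mm along y from the foot axis
- block_mid (a point): centre of the light wooden block with a dark band, 90 mm long (along its x), 45 mm wide (y), 40 mm high (z), about 0.13 kg, loose on the plate before the flared rails; centre 20 mm above the plate when standing
- cone_mid (a point): bystander: brass tuning cone standing on the plate, 38 mm wide at the foot and 55 mm high; point half-way up
- jar_mid (a point): bystander: amber glass jar with black cap on the plate, 52 mm wide and 60 mm high; point half-way up
- brush_grip (a point): bystander: brush lying on the bench; point on its handle
Mind the look-alikes: they are no part of the job. Leave any pink or yellow look-alike of the part that bears block_mid alone.

How it is judged:
By the outcome, as a careful person would: the job done as asked, in the order asked, and still so for the second after the job is handed in, with the robot touching nothing.
It also fails if it takes over 67 s, if anything falls off the work surface, if the arm or the gripper's body presses on something with over 40 N, if the wrist force passes 120 N, or if a joint passes its speed limit or range.

## Working session

There is one attempt and no reset: what is moved stays moved. The work goes in short steps, Python scripts to look and compute and a shell command to move; the robot and the scene stay as the last step left them, time stands still between calls to the robot, and variables do not carry over. Pictures are saved under pics/ and viewed, at most 10 in all, crops included, and the job is handed in when it is done.

```bash
mkdir -p pics; ls
cat > h.py <<'E'
import numpy as np, cv2
from station import ctrl, snapshot
def ray(s,u,v):
    R,_=cv2.Rodrigues(np.array(s["rvec"],float)); t=np.array(s["tvec"],float).reshape(3)
    d=R.T@np.linalg.inv(np.array(s["mtx"]))@np.array([u,v,1.]); return -R.T@t,d
def onz(s,u,v,z):
    c,d=ray(s,u,v); return c+d*(z-c[2])/d[2]
def tri(s1,p1,s2,p2):
    A=[];b=[]
    M=np.zeros((3,3));k=np.zeros(3)
    for s,p in((s1,p1),(s2,p2)):
        c,d=ray(s,*p);d/=np.linalg.norm(d);P=np.eye(3)-np.outer(d,d);M+=P;k+=P@c
    return np.linalg.solve(M,k)
def proj(s,X):
    return cv2.projectPoints(np.array(X,float).reshape(-1,1,3),np.array(s["rvec"],float),np.array(s["tvec"],float),np.array(s["mtx"],float),None)[0].reshape(-1,2)
E
python3 - <<'E'
from h import *
import pickle
ims=[]
for n in("scene","top"):
    s=snapshot(n); pickle.dump(s,open(n+".pkl","wb")); 
    cv2.imwrite(f"pics/{n}0.png",cv2.resize(s["img"][...,::-1],(768,576),interpolation=cv2.INTER_CUBIC)); 
    print(n,ray(s,256,192))
print(ctrl.sense())
E
```

```text
pics
scene (array([ 1.07186239, -0.13950178,  0.76859271]), array([-0.54178768,  0.12925128, -0.83056004]))
top (array([ 0.63527902, -0.01952621,  0.84644493]), array([ 0.01347373, -0.04560769, -0.99894576]))
{'time': 0.1, 'q': array([-1.25639422e+00,  3.53621921e-01,  1.63406031e+00,  1.57482776e-05,
        1.15519442e+00, -2.39089310e-03]), 'qvel': array([ 0.00068228, -0.00119415, -0.00194161,  0.00042782,  0.00137144,
        0.00065144]), 'joint_efforts': array([ 3.79738931e-04, -5.94902015e+01, -3.34930801e+01,  6.97896117e-02,
        1.83342048e-02, -2.26199415e-05]), 'position': array([ 0.19457163, -0.59346825,  0.21391166]), 'tool_rot': array([[ 9.50241336e-01,  3.11514457e-01, -3.83372894e-04],
       [ 3.11514693e-01, -9.50240546e-01,  1.22551563e-03],
       [ 1.74693683e-05, -1.28396190e-03, -9.99999176e-01]]), 'contact_force': array([ 0.15081768, -0.34319975,  0.2116133 ]), 'wrist_torque': array([-0.04094448, -0.01870389, -0.00015222]), 'finger_force': 0.0, 'gripper_width': 0.09156088976869814}
```

View pics/scene0.png

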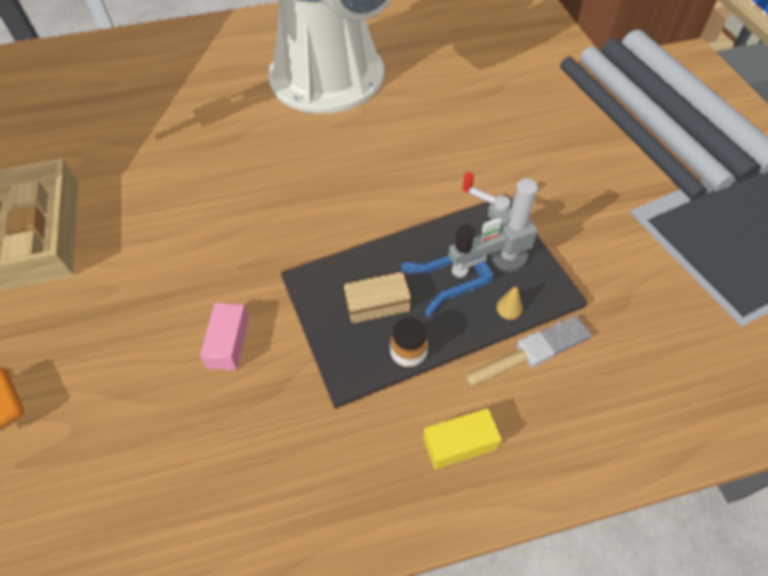

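View pics/top0.png

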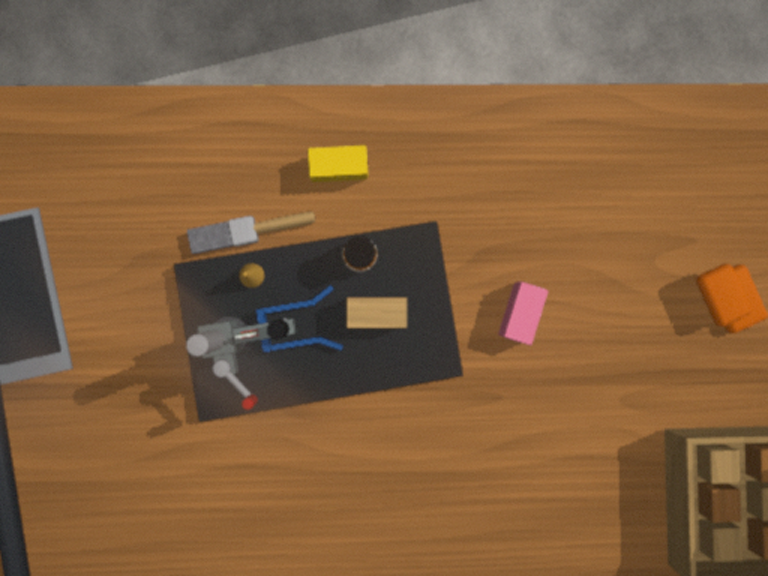

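The scene view shows the wooden block on the plate at (378,297), with the knob at (464,238) and the red post at (468,181). In the top view, the block is at (377,312), the knob at (278,328), the post at (249,403), the jar at (360,252) and the cone at (252,274). There are three block-like candidates in the top view: pink (524,313), yellow (338,162) and wood on the plate (377,312). The wooden one fits because it is light wood and sits before the flared rails. I'll confirm it in a crop.

```bash
cat > m1.py <<'E'
from h import *
import pickle
T=pickle.load(open("top.pkl","rb"));S=pickle.load(open("scene.pkl","rb"))
c=[np.array(p)/1.5 for p in[(176,264),(437,223),(462,376),(199,421)]]
# refine plate corners: dark mask min area rect
hsv=cv2.cvtColor(T["img"],cv2.COLOR_RGB2HSV)
P=[onz(T,*p,0.02)[:2] for p in c]
P=np.array(P);print("plate",P.round(4).tolist())
ex=(P[0]-P[1]+P[3]-P[2]);ex/=np.linalg.norm(ex);ctr=P.mean(0)
print("sizes",np.linalg.norm(P[0]-P[1]),np.linalg.norm(P[1]-P[2]),"yaw",np.degrees(np.arctan2(ex[1],ex[0])))
ey=np.array([-ex[1],ex[0]]);O=ctr+ex*0.05
print("origin",O,"ex",ex)
def g(p):return np.array([(p[:2]-O)@ex,(p[:2]-O)@ey])*1000
# block: wood mask within plate, top face z=0.06
m=np.zeros(hsv.shape[:2],np.uint8)
cv2.fillConvexPoly(m,np.array(c).astype(int),1)
b=cv2.inRange(hsv,(10,60,130),(30,200,255))*m
n,l,st,ce=cv2.connectedComponentsWithStats(b);i=1+st[1:,4].argmax();print(st[i])
r=cv2.minAreaRect(np.argwhere(l==i)[:,::-1].astype(np.float32));bp=np.array([onz(T,*q,0.06) for q in cv2.boxPoints(r)])
print("block",bp.mean(0),g(bp.mean(0)),[g(q).round(1).tolist() for q in bp])
k=tri(T,np.array((278,327))/1.5,S,np.array((465,232))/1.5);print("knob top",k,g(k))
def red(s):
    h=cv2.cvtColor(s["img"],cv2.COLOR_RGB2HSV);q=cv2.inRange(h,(0,180,90),(5,255,255))|cv2.inRange(h,(172,180,90),(180,255,255))
    n,l,st,ce=cv2.connectedComponentsWithStats(q);i=1+st[1:,4].argmax();return ce[i]
a,d=red(T),red(S);k=tri(T,a,S,d);print("post",a*1.5,d*1.5,k,g(k))
for nm,p,z in(("jar",(360,248),.08),("cone",(252,275),.03)):
    q=onz(T,*(np.array(p)/1.5),z);print(nm,q,g(q))
im=T["img"][120:290,110:320,::-1];cv2.imwrite("pics/crop.png",cv2.resize(im,None,fx=3.5,fy=3.5,interpolation=cv2.INTER_CUBIC)[:600,:800])
E
python3 m1.py
```

```text
plate [[0.6893, 0.2669], [0.7484, -0.1434], [0.5051, -0.1784], [0.4446, 0.2339]]
sizes 0.41452606412941573 0.2457950875819614 yaw 98.26971214794523
origin [0.58963543 0.09423822] ex [-0.1438331   0.98960196]
[231 198  40  21 794]
block [ 0.61006775 -0.04249511  0.06      ] [-138.25042263   -0.55308826] [[-98.5, -29.8], [-185.3, -15.7], [-178.0, 28.8], [-91.3, 14.5]]
knob top [0.59499981 0.09365571 0.13378055] [-1.34803757 -5.22481642]
post [248.25 402.7 ] [467.32978723 180.4787234 ] [0.49193173 0.13567339 0.12443649] [55.05734384 90.72801927]
jar [ 0.70481687 -0.02033121  0.08      ] [-129.94503909  -97.50490821]
cone [0.66981227 0.14741816 0.03      ] [ 41.09488873 -86.99219462]
```

View pics/crop.png

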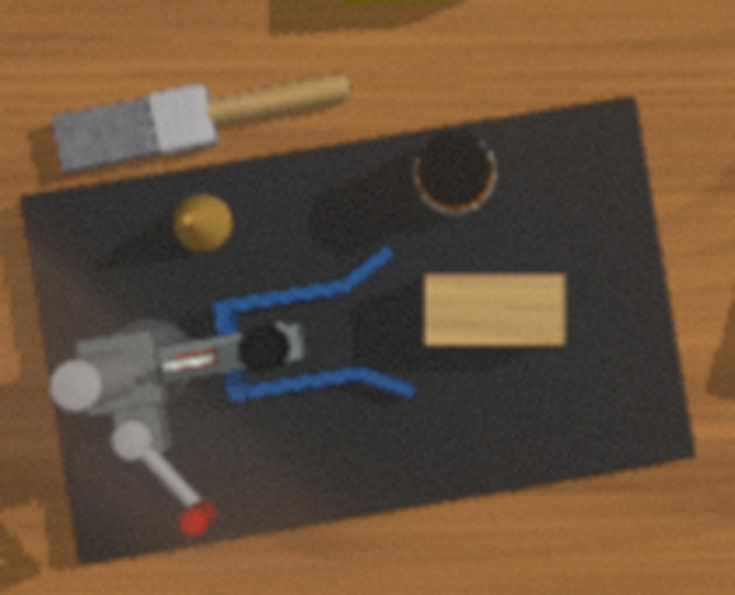

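The crop confirms it: the light wooden block at (495,310) sits before the flared rails. The knob is at (265,345), the post at (198,518) and the pivot at (131,440). The block is turned about 9° from the gauge's x. Next I'll turn the tool so its x lies along the gauge's x and go above the gauge.

```bash
python3 -m crank '[[[0,0,-0.004,-8],[0,0,-0.004,-8],[0,0,-0.004,-8],[0,0,-0.004,-8],[0,0,-0.004,-8],[0,0,-0.004,-8],[0,0,-0.004,-8],[0,0,-0.004,-8],[0,0,-0.004,-8],[0,0,-0.004,-8]]]'
python3 -m crank '[[[0.031,0.0272,0,0],[0.031,0.0272,0,0],[0.031,0.0272,0,0],[0.031,0.0272,0,0],[0.031,0.0272,0,0],[0.031,0.0272,0,0],[0.031,0.0272,0,0],[0.031,0.0272,0,0],[0.031,0.0272,0,0],[0.031,0.0272,0,0],[0.031,0.0272,0,0],[0.031,0.0272,0,0],[0.031,0.0272,0,0],[0.031,0.0272,0,0],[0.031,0.0272,0,0],[0.031,0.0272,0,0],[0.031,0.0272,0,0],[0.031,0.0272,0,0],[0,0,0,0],[0,0,0,0]]]'
python3 - <<'E'
from h import *
import pickle
s=snapshot("wrist"); pickle.dump(s,open("w1.pkl","wb"))
print(ray(s,256,192),ctrl.sense()["position"])
cv2.imwrite("pics/w1.png",cv2.resize(s["img"][...,::-1],(768,576),interpolation=cv2.INTER_CUBIC))
E
```

```text
time: 1.1
position: [0.1946, -0.5936, 0.2543]
tool_rot: [[-0.147, 0.989, -0.0], [0.989, 0.147, 0.001], [0.001, -0.0, -1.0]]
contact_force: [-1.0, 0.0, 0.2]
gripper_width: 0.0916
finger_force: 0.0
time: 3.1
position: [0.5999, 0.0284, 0.2539]
tool_rot: [[-0.144, 0.99, -0.001], [0.99, 0.144, -0.0], [-0.0, -0.002, -1.0]]
contact_force: [0.7, -0.9, 0.3]
gripper_width: 0.092
finger_force: 0.0
(array([0.58940927, 0.10780898, 0.4242477 ]), array([ 0.03444072, -0.28150617, -0.95895185])) [0.599531   0.02756724 0.25400773]
```

View pics/w1.png

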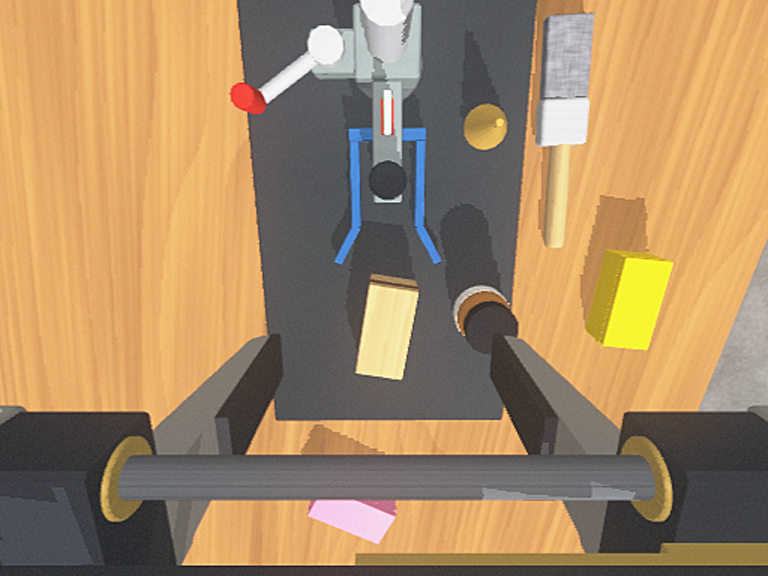

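The wrist view shows the rails, with the stop's inner edge at about (388,141) and rail inner edges at x 361 and 416. The knob top is at (387,180), the post top at (243,97), the pivot top at (325,46), the block top at about (391,330) and the jar at (490,325).

```bash
cat > m2.py <<'E'
from h import *
import pickle
W=pickle.load(open("w1.pkl","rb"));T=pickle.load(open("top.pkl","rb"));S=pickle.load(open("scene.pkl","rb"))
a=1/1.5
hsv=cv2.cvtColor(W["img"],cv2.COLOR_RGB2HSV);b=cv2.inRange(hsv,(100,150,90),(115,255,255))
# rail inner edges per row (between stop and flare): rows 100..145
L=[];R=[];
for v in range(102,148,3):
    x=np.flatnonzero(b[v]); x1=x[x<250];x2=x[x>266]
    if v<110 or v>136 or True:
        if len(x1) and len(x2): L.append(onz(W,x1.max()+.5,v,.034)); R.append(onz(W,x2.min()-.5,v,.034))
L=np.array(L);R=np.array(R);M=(L+R)/2
print("gap",np.linalg.norm(L-R,axis=1).round(4))
fl=lambda P:cv2.fitLine(P[:,:2].astype(np.float32),cv2.DIST_L2,0,.01,.01).ravel()
for P in(L,R,M):
    f=fl(P);print("yaw",np.degrees(np.arctan2(f[1],f[0]))%180,f[2:])
f=fl(M);ex=f[:2]*np.sign(f[1]);ey=np.array([-ex[1],ex[0]])
st=[onz(W,x*a,141*a,.034)[:2] for x in(365,412)];O0=f[2:]
O=O0+ex*((np.mean(st,0)-O0)@ex-0.030)
print("origin",O,"ex",ex)
np.savez("g.npz",O=O,ex=ex,ey=ey)
g=lambda p:(np.array([(p[:2]-O)@ex,(p[:2]-O)@ey])*1000).round(1)
def t(n,pw,po,s):
    k=tri(W,np.array(pw)*a,s,np.array(po)*a);print(n,k.round(4),g(k), proj(W,k)[0]*1.5-pw)
t("knobtop T",(387,180),(278,327),T);t("knobtop S",(387,180),(465,230),S)
t("posttop S",(243,97),(468,175),S)
t("pivottop S",(325,44),(499,202),S)
t("conetip S",(499,122),(516,285),S)
for q in((372,276),(418,288),(402,380),(356,374)):print("blk",g(onz(W,q[0]*a,q[1]*a,.06)))
for q in((369,202),(401,202)):print("arm end z.09",g(onz(W,q[0]*a,q[1]*a,.09)))
print("jar cap",g(onz(W,492*a,327*a,.08)))
h=ctrl.sense();print(g(h["position"]),h["position"])
E
python3 m2.py
```

```text
gap [0.05   0.0501 0.049  0.0491 0.0493 0.0494 0.0495 0.0497 0.0498 0.05
 0.0501 0.0503 0.0504 0.0506 0.0507 0.0495]
yaw 98.489525 [0.5678914  0.08348938]
yaw 99.398834 [0.6172194  0.09067618]
yaw 98.944084 [0.5925554  0.08708278]
origin [0.59115574 0.09597607] ex [-0.15547046  0.98784053]
knobtop T [0.5922 0.0962 0.1067] [ 0. -1.] [ 1.24591601 -0.21944597]
knobtop S [0.5911 0.0968 0.1328] [ 0.8 -0.1] [-0.05968384  0.08319685]
posttop S [0.4965 0.1335 0.1413] [51.8 87.7] [ 0.17721643 -0.25607754]
pivottop S [0.5381 0.174  0.1132] [85.3 40.3] [-1.10400108  2.52515285]
conetip S [0.6693 0.1506 0.0827] [ 41.8 -85.7] [ 1.32696554 -2.12777772]
blk [-84.5  14.1]
blk [-96.  -26.9]
blk [-187.8  -12.5]
blk [-181.    31.4]
arm end z.09 [-17.1  14. ]
arm end z.09 [-17.4 -10.8]
jar cap [-126.2  -90.2]
[-68.9   2.4] [0.599531   0.02756724 0.25400773]
```

```bash
python3 -m crank '[[[0.023,0.0008,0,0],[0.023,0.0008,0,0],[0.023,0.0008,0,0],[0,0,0.03,0],[0,0,0.03,0],[0,0,0.03,0],[0,0,0.03,0],[0,0,0.02,0],[0,0,0.014,0],[0,0,0,0],[0,0,0,0]]]' -1 40
python3 - <<'E'
from h import *
import pickle
S=pickle.load(open("scene.pkl","rb"));g=np.load("g.npz");O=g["O"]
for z in(.02,.03,.04,.05,.06,.07,.133):print(z,(proj(S,[*O,z])[0]*1.5).round(1))
c=S["img"][120:215,255:375,::-1];cv2.imwrite("pics/foot.png",cv2.resize(c,None,fx=6,fy=6,interpolation=cv2.INTER_CUBIC))
s=ctrl.sense();print(s["position"],s["contact_force"])
E
```

```text
time: 4.25
position: [0.5931, 0.0959, 0.1013]
tool_rot: [[-0.141, 0.99, 0.0], [0.99, 0.141, -0.0], [-0.0, 0.0, -1.0]]
contact_force: [0.2, 0.7, 0.3]
gripper_width: 0.0918
finger_force: 0.0
0.02 [457.4 275.5]
0.03 [457.9 271.8]
0.04 [458.5 268.1]
0.05 [459.1 264.3]
0.06 [459.7 260.5]
0.07 [460.3 256.6]
0.133 [464.5 230.1]
[0.59309978 0.09591796 0.1012616 ] [0.16561932 0.66025912 0.27727141]
```

View pics/foot.png

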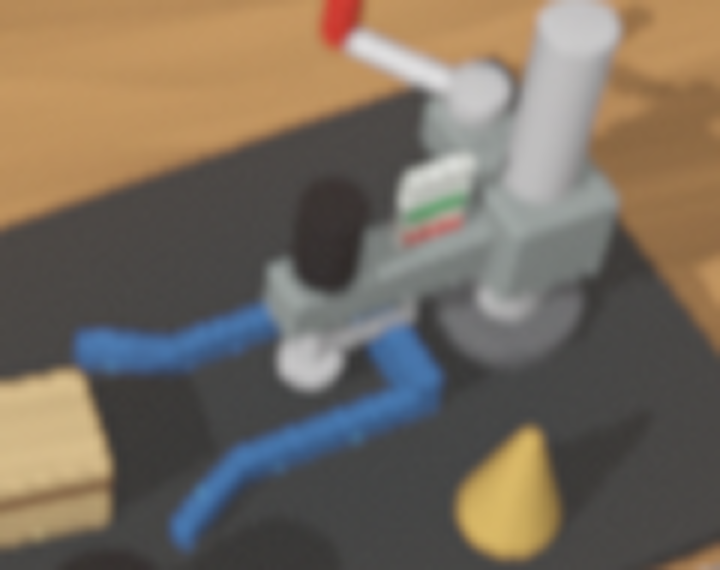

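The crop shows the foot disc at (308,362), so its underside is roughly 0.03 m above the bench and head ≈ 0.057. The pointer is at the bottom of the scale. I'll pinch and lift 45 mm.

```bash
python3 -m crank '[[[0,0,0,0],[0,0,0,0],[0,0,0,0],[0,0,0,0],[0,0,0,0],[0,0,0,0],[0,0,0,0],[0,0,0,0],[0,0,0,0],[0,0,0,0]]]' 1 50
python3 -m crank '[[[0,0,-0.005,0],[0,0,-0.005,0],[0,0,-0.005,0],[0,0,-0.005,0],[0,0,-0.005,0],[0,0,-0.005,0],[0,0,-0.005,0],[0,0,-0.005,0],[0,0,-0.005,0],[0,0,0,0],[0,0,0,0]]]'
python3 - <<'E'
from h import *
import pickle
s=snapshot("scene"); pickle.dump(s,open("s2.pkl","wb"))
c=s["img"][90:215,235:375,::-1];cv2.imwrite("pics/s2.png",cv2.resize(c,None,fx=4.5,fy=4.5,interpolation=cv2.INTER_CUBIC))
E
```

```text
time: 5.25
position: [0.5907, 0.0962, 0.1]
tool_rot: [[-0.142, 0.99, -0.004], [0.99, 0.142, -0.001], [-0.0, -0.004, -1.0]]
contact_force: [-6.5, -1.4, 1.7]
gripper_width: 0.025
finger_force: 50.0
time: 6.35
position: [0.5907, 0.0962, 0.1456]
tool_rot: [[-0.142, 0.99, -0.004], [0.99, 0.142, -0.001], [-0.0, -0.004, -1.0]]
contact_force: [-9.3, -0.4, -5.6]
gripper_width: 0.025
finger_force: 50.0
```

View pics/s2.png

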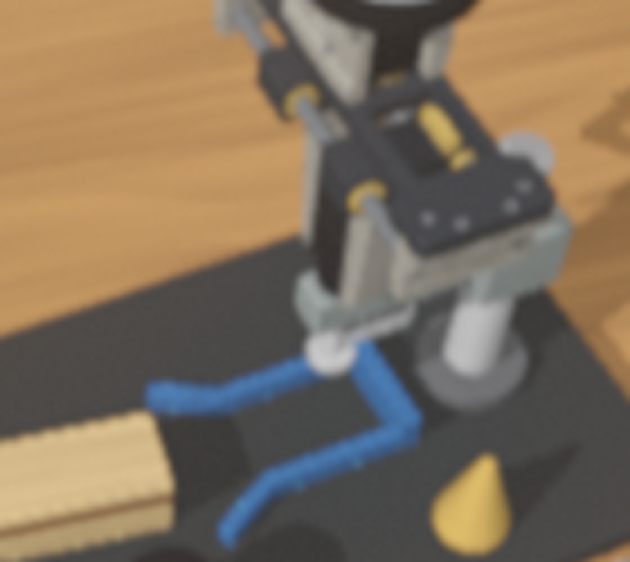

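The head is up by 45 mm, and the foot disc at (330,352) is well above the block's height. Next I'll release the knob, rise, go behind the block, narrow the fingers to a 10 mm gap and descend.

```bash
python3 -m crank '[[[0,0,0,0],[0,0,0,0],[0,0,0,0],[0,0,0,0],[0,0,0,0],[0,0,-0.02,0],[0,0,-0.03,0],[0,0,-0.03,0],[0,0,0,-0.6],[0,0,0,0]]]' -1
python3 -m crank '[[[-0.027,0,0,0],[-0.027,0,0,0],[-0.027,0,0,0],[-0.027,0,0,0],[-0.027,0,0,0],[-0.027,0,0,0],[-0.027,0,0,0],[-0.026,0,0,0],[0,0,0.03,0],[0,0,0.03,0],[0,0,0.03,0],[0,0,0.03,0],[0,0,0,0],[0,0,0,0]]]' 0.78
python3 - <<'E'
from h import *
import pickle
g=np.load("g.npz");s=ctrl.sense();O=np.array([.5907,.0962]);p=s["position"]
print((p[:2]-O)@g["ex"],(p[:2]-O)@g["ey"],p,s["gripper_width"])
W=snapshot("wrist");pickle.dump(W,open("w2.pkl","wb"))
cv2.imwrite("pics/w2.png",cv2.resize(W["img"][...,::-1],(768,576)))
E
```

```text
time: 7.4
position: [0.5933, 0.0966, 0.2262]
tool_rot: [[-0.152, 0.988, 0.002], [0.988, 0.152, 0.0], [0.0, 0.002, -1.0]]
contact_force: [-0.1, 0.5, -0.3]
gripper_width: 0.092
finger_force: 0.0
time: 8.8
position: [0.6248, -0.1158, 0.1048]
tool_rot: [[-0.152, 0.988, -0.002], [0.988, 0.152, 0.0], [0.001, -0.002, -1.0]]
contact_force: [0.2, 0.3, 0.8]
gripper_width: 0.0101
finger_force: 0.0
-0.21476403140925668 -0.0007207263379820014 [ 0.62480143 -0.11584057  0.1047608 ] 0.01012716415051602
```

View pics/w2.png

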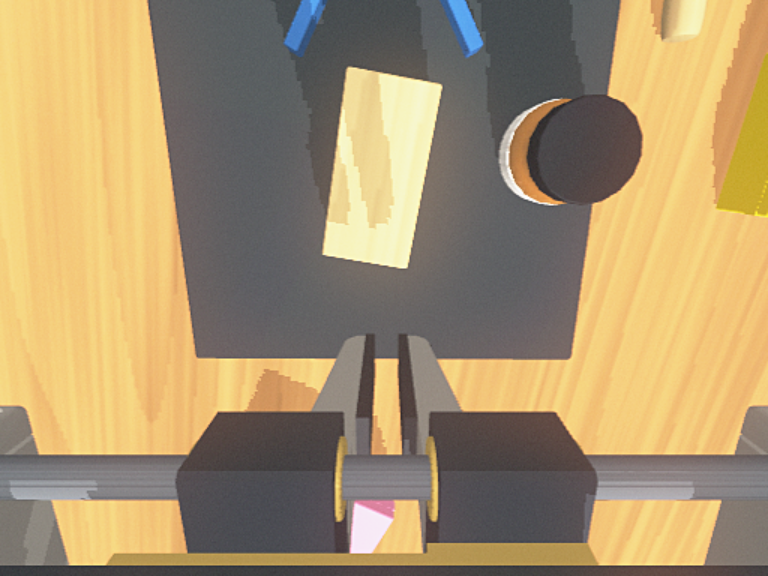

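The wrist view shows the narrowed fingers at (388,345) behind the block at (382,168), with the jar clear at (570,150). I'll descend and push slowly.

```bash
python3 -m crank '[[[0,0,0.03,0],[0,0,0.03,0],[0,0,0.01,0],[0,0,0,0],[0.01,0,0,0],[0.01,0,0,0],[0.008,0,0,0],[0.008,0,0,0],[0.008,0,0,0],[0.008,0,0,0],[0.008,0,0,0],[0.008,0,0,0],[0.008,0,0,0],[0.008,0,0,0],[0.008,0,0,0],[0.008,0,0,0],[0.008,0,0,0],[0.008,0,0,0],[0.004,0,0,0],[0,0,0,0]]]'
python3 -m crank '[[[0.004,0,0,0],[0.004,0,0,0],[0.002,0,0,0],[0,0,0,0]]]'
python3 - <<'E'
from h import *
import pickle
g=np.load("g.npz");s=ctrl.sense();O=np.array([.5907,.0962]);p=s["position"]
print((p[:2]-O)@g["ex"],(p[:2]-O)@g["ey"],s["contact_force"])
W=snapshot("wrist");pickle.dump(W,open("w3.pkl","wb"))
cv2.imwrite("pics/w3.png",cv2.resize(W["img"][...,::-1],(768,576)))
E
```

```text
time: 10.85
position: [0.607, 0.0033, 0.0355]
tool_rot: [[-0.153, 0.988, -0.0], [0.988, 0.153, 0.0], [0.0, -0.0, -1.0]]
contact_force: [-0.2, -0.2, 0.6]
gripper_width: 0.0104
finger_force: 0.0
time: 11.25
position: [0.6057, 0.0127, 0.0356]
tool_rot: [[-0.152, 0.988, -0.0], [0.988, 0.152, 0.0], [0.0, -0.0, -1.0]]
contact_force: [0.3, 1.4, 0.2]
gripper_width: 0.01
finger_force: 0.0
-0.08477196582497383 -0.001808401419231366 [0.32366429 1.41693393 0.24346832]
```

View pics/w3.png

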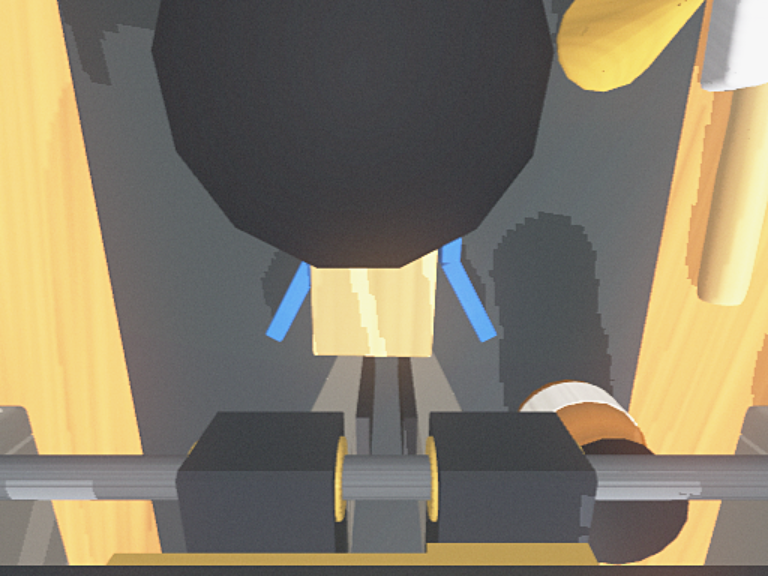

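The block is squared and entering the straight rails, with its rear edge at (373,355). I'll push on gently until the force rises.

```bash
python3 -m crank '[[[0.003,0,0,0],[0.003,0,0,0],[0.003,0,0,0],[0.002,0,0,0],[0.001,0,0,0],[0.001,0,0,0],[0,0,0,0],[0,0,0,0]]]'
python3 -m crank '[[[0.001,0,0,0],[0.001,0,0,0],[0,0,0,0],[0,0,0,0]]]'
```

```text
time: 12.1
position: [0.6036, 0.0254, 0.0355]
tool_rot: [[-0.152, 0.988, -0.0], [0.988, 0.152, 0.0], [0.0, -0.0, -1.0]]
contact_force: [-0.5, 0.7, -0.7]
gripper_width: 0.0099
finger_force: 0.0
time: 12.5
position: [0.6034, 0.0274, 0.0356]
tool_rot: [[-0.152, 0.988, -0.0], [0.988, 0.152, 0.0], [0.0, -0.0, -1.0]]
contact_force: [0.2, -0.5, -0.4]
gripper_width: 0.0101
finger_force: 0.0
```

```bash
python3 -m crank '[[[0.001,0,0,0],[0.001,0,0,0],[0,0,0,0],[0,0,0,0]]]'
python3 -m crank '[[[0.001,0,0,0],[0.001,0,0,0],[0,0,0,0],[0,0,0,0]]]'
python3 -m crank '[[[0.001,0,0,0],[0.001,0,0,0],[0,0,0,0],[0,0,0,0]]]'
```

```text
time: 12.9
position: [0.6033, 0.0284, 0.0357]
tool_rot: [[-0.153, 0.988, 0.0], [0.988, 0.153, -0.001], [-0.001, 0.0, -1.0]]
contact_force: [-0.2, -5.1, 0.1]
gripper_width: 0.0101
finger_force: 2.9
time: 13.3
position: [0.6034, 0.0286, 0.0359]
tool_rot: [[-0.153, 0.988, 0.001], [0.988, 0.153, -0.004], [-0.004, 0.0, -1.0]]
contact_force: [1.1, -15.3, 1.4]
gripper_width: 0.0102
finger_force: 8.0
time: 13.7
position: [0.6035, 0.0288, 0.0361]
tool_rot: [[-0.154, 0.988, 0.002], [0.988, 0.154, -0.006], [-0.006, 0.001, -1.0]]
contact_force: [1.1, -26.1, 3.1]
gripper_width: 0.01
finger_force: 13.0
```

The force rises steeply at TCP gauge x ≈ -69 mm, so the block is home against the stop. I'll back off, rise, close the fingers and go above the knob, checking the block from the wrist camera on the way.

```bash
python3 -m crank '[[[-0.01,0,0,0],[-0.02,0,0,0],[-0.02,0,0,0],[0,0,-0.04,0],[0,0,-0.04,0],[0,0,-0.04,0],[0,0,-0.04,0],[0,0,-0.04,0],[0,0,0,0],[0,0,0,0]]]' 1 30
python3 - <<'E'
from h import *
import pickle
W=snapshot("wrist");pickle.dump(W,open("w4.pkl","wb"));S=snapshot("scene");pickle.dump(S,open("s4.pkl","wb"))
g=np.load("g.npz");O=np.array([.5907,.0962]);ex,ey=g["ex"],g["ey"]
G=lambda p:(np.array([(p[:2]-O)@ex,(p[:2]-O)@ey])*1000).round(1)
# expected block top corners projected, with blob compare
w=lambda x,y,z:[*(O+ex*x+ey*y),z]
print("expect rear corners px",proj(W,[w(-.06,.0225,.06),w(-.06,-.0225,.06),w(-.04,.0225,.06),w(-.04,-.0225,.06)]).round(1).tolist())
h=cv2.cvtColor(W["img"],cv2.COLOR_RGB2HSV);m=cv2.inRange(h,(10,30,130),(32,200,255))
q=proj(W,w(-.04,0,.06))[0].astype(int);n,l,st,ce=cv2.connectedComponentsWithStats(m);print(q,l[q[1],q[0]],st[l[q[1],q[0]]])
i=l[q[1],q[0]]
if i:
    pts=np.argwhere(l==i)[:,::-1];v=pts[:,1].max();r=pts[pts[:,1]==v];print("rear edge",v,G(onz(W,r[:,0].mean(),v+1,.06)))
    for vv in(v-4,v-8):
        r=pts[pts[:,1]==vv][:,0];print(vv,G(onz(W,r.min(),vv,.06)),G(onz(W,r.max()+1,vv,.06)))
s=ctrl.sense();print("tcp",G(s["position"]),s["position"],s["gripper_width"])
vis=np.hstack([cv2.resize(W["img"][100:300,150:350],(400,400)),cv2.resize(S["img"][70:220,230:380],(400,400),interpolation=cv2.INTER_CUBIC)])
cv2.imwrite("pics/v4.png",vis[...,::-1])
E
```

```text
time: 14.7
position: [0.6105, -0.016, 0.2364]
tool_rot: [[-0.152, 0.988, 0.002], [0.988, 0.152, 0.0], [0.0, 0.002, -1.0]]
contact_force: [-0.0, 1.3, -0.6]
gripper_width: 0.0007
finger_force: 0.0
expect rear corners px [[235.9, 131.2], [273.3, 131.1], [235.5, 114.0], [273.5, 113.9]]
[254 113] 4 [ 233   49   40   82 2034]
rear edge 130 [-59.8   2.5]
126 [-53.9  24.6] [-54.  -20.9]
122 [-49.2  24.5] [-49.3 -20.8]
tcp [-113.7   -0.9] [ 0.60925265 -0.0160088   0.23415925] 0.0004325618129390242
```

The block's rear edge is at -59.8 mm against an expected -60, and it is square and home. Now I'll go over the knob and find its top by touch.

```bash
python3 -m crank '[[[0.028,0,0,0],[0.028,0,0,0],[0.028,-0.001,0,0],[0.029,0,0,0],[0,0,0.02,0],[0,0,0.02,0],[0,0,0.005,0],[0,0,0,0]]]'
python3 -m crank '[[[0,0,0.003,0],[0,0,0.003,0],[0,0,0.003,0],[0,0,0.002,0],[0,0,0,0],[0,0,0,0]]]'
```

```text
time: 15.6
position: [0.5908, 0.0951, 0.1887]
tool_rot: [[-0.152, 0.988, -0.004], [0.988, 0.152, -0.001], [0.0, -0.004, -1.0]]
contact_force: [-0.2, -0.4, 1.0]
gripper_width: 0.0005
finger_force: 0.0
time: 16.2
position: [0.5921, 0.0953, 0.1797]
tool_rot: [[-0.152, 0.988, 0.0], [0.988, 0.152, 0.0], [0.0, 0.0, -1.0]]
contact_force: [0.4, -0.2, 0.3]
gripper_width: 0.0006
finger_force: 0.0
```

```bash
python3 -m crank '[[[0,0,0.001,0],[0,0,0.001,0],[0,0,0,0]]]'
python3 -m crank '[[[0,0,0.001,0],[0,0,0.001,0],[0,0,0,0]]]'
python3 -m crank '[[[0,0,0.001,0],[0,0,0.001,0],[0,0,0,0]]]'
python3 -m crank '[[[0,0,0.001,0],[0,0,0.001,0],[0,0,0,0]]]'
```

```text
time: 16.5
position: [0.592, 0.0954, 0.1775]
tool_rot: [[-0.152, 0.988, -0.0], [0.988, 0.152, 0.0], [0.0, -0.0, -1.0]]
contact_force: [0.0, -0.2, 0.4]
gripper_width: 0.0006
finger_force: 0.0
time: 16.8
position: [0.592, 0.0954, 0.1757]
tool_rot: [[-0.152, 0.988, 0.0], [0.988, 0.152, 0.0], [0.0, 0.0, -1.0]]
contact_force: [-0.6, -0.5, 3.0]
gripper_width: 0.0006
finger_force: 1.2
time: 17.1
position: [0.592, 0.0954, 0.1735]
tool_rot: [[-0.152, 0.988, 0.0], [0.988, 0.152, 0.0], [0.0, 0.0, -1.0]]
contact_force: [-1.0, -0.7, 2.1]
gripper_width: 0.0002
finger_force: 1.0
time: 17.4
position: [0.592, 0.0954, 0.1714]
tool_rot: [[-0.152, 0.988, 0.0], [0.988, 0.152, 0.0], [0.0, 0.0, -1.0]]
contact_force: [-0.3, 0.2, 1.9]
gripper_width: -0.0
finger_force: 0.8
```

```bash
for i in 1 2 3 4 5; do python3 -m crank '[[[0,0,0.001,0],[0,0,0.001,0],[0,0,0,0]]]' | grep -E "posi|contact"; done
python3 -m crank '[[[0,0,0.001,0],[0,0,0.001,0],[0,0,0,0]]]' | grep -E "posi|contact"
python3 -m crank '[[[0,0,0.001,0],[0,0,0.001,0],[0,0,0,0]]]' | grep -E "posi|contact"
```

```text
position: [0.592, 0.0954, 0.1694]
contact_force: [-0.1, 0.4, 1.1]
position: [0.592, 0.0954, 0.1674]
contact_force: [0.1, 1.0, 1.3]
position: [0.592, 0.0954, 0.1654]
contact_force: [0.1, -0.0, 1.8]
position: [0.5921, 0.0954, 0.1634]
contact_force: [1.2, 0.2, 1.5]
position: [0.592, 0.0954, 0.1614]
contact_force: [0.2, 0.3, 2.7]
position: [0.592, 0.0954, 0.1594]
contact_force: [-0.4, 0.6, 2.1]
position: [0.592, 0.0954, 0.1576]
contact_force: [0.6, 0.3, 3.9]
```

```bash
for i in 1 2 3; do python3 -m crank '[[[0,0,0.001,0],[0,0,0.001,0],[0,0,0,0]]]' | grep -E "posi|contact"; done
python3 -m crank '[[[0,0,-0.03,0],[0,0,-0.03,0],[-0.04,0,-0.02,0],[-0.04,0,0,0],[-0.04,0,0,0],[-0.04,0,0,0],[0,0,0,0]]]'
python3 - <<'E'
from h import *
import pickle
S=snapshot("scene");pickle.dump(S,open("s5.pkl","wb"));W=snapshot("wrist");pickle.dump(W,open("w5.pkl","wb"))
O=np.array([.5907,.0962]);g=np.load("g.npz");q=proj(S,[*(O+g["ex"]*.043),.13])[0];print(q)
x,y=q.astype(int);a=S["img"][y-25:y+25,x-30:x+30]
q=proj(W,[*(O+g["ex"]*.043),.13])[0];print(q)
x0=int(np.clip(q[0]-60,0,392));y0=int(np.clip(q[1]-75,0,234));b=W["img"][y0:y0+150,x0:x0+120]
v=np.hstack([cv2.resize(a,(480,400),interpolation=cv2.INTER_CUBIC),cv2.resize(b,(320,400),interpolation=cv2.INTER_CUBIC)])
cv2.imwrite("pics/v5.png",v[...,::-1])
E
```

```text
position: [0.592, 0.0954, 0.1557]
contact_force: [-1.3, 0.5, 4.8]
position: [0.592, 0.0954, 0.1537]
contact_force: [-0.2, 0.2, 5.1]
position: [0.592, 0.0954, 0.1517]
contact_force: [-1.6, -0.1, 4.7]
time: 21.1
position: [0.6165, -0.0669, 0.231]
tool_rot: [[-0.149, 0.989, -0.0], [0.989, 0.149, -0.001], [-0.001, -0.001, -1.0]]
contact_force: [-0.2, -0.4, -0.9]
gripper_width: 0.0005
finger_force: 0.0
[327.04015721 147.78818139]
[254.84239896 -57.03118976]
```

View pics/v5.png

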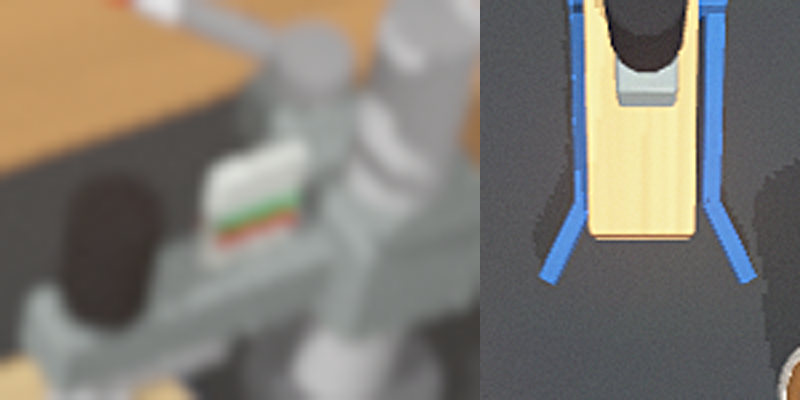

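In the scene crop the red pointer at (257,232) lies just below the green band at (257,213), so the reading is low. The right half shows the block seated between the rails. I'll get a sharper view of the scale with the wrist camera from the gauge's -y side.

```bash
python3 -m crank '[[[0.02,0.03,0,0],[0.02,0.03,0,0],[0.02,0.03,0,0],[0.02,0.03,0,0],[0.02,0.03,0,0],[0,0,0.03,0],[0,0,0.03,0],[0,0,0,0],[0,0,0,0]]]'
cat > sc.py <<'E'
from h import *
import pickle
W=snapshot("wrist");pickle.dump(W,open("w6.pkl","wb"))
O=np.array([.5907,.0962]);g=np.load("g.npz");ex=g["ex"]
q=proj(W,[*(O+ex*.043),.13])[0];print(q)
h=cv2.cvtColor(W["img"],cv2.COLOR_RGB2HSV)
x,y=q.astype(int)
R=(slice(max(0,y-45),y+45),slice(max(0,x-45),x+45));hh=h[R]
red=((hh[...,0]<8)|(hh[...,0]>172))&(hh[...,1]>120)&(hh[...,2]>80);gr=(hh[...,0]>45)&(hh[...,0]<85)&(hh[...,1]>100)
wh=(hh[...,1]<40)&(hh[...,2]>200)
c,d=None,None
o=np.array([R[1].start,R[0].start])
n=np.array([*g["ey"],0])
def onface(p):  # plane gauge y = -? ~0
    c,d=ray(W,*p);P=c+d*(((np.array([*O,0])-c)@n)/(d@n));return np.array([(P[:2]-O)@ex,P[2]])*1000
for nm,m in(("red",red),("green",gr),("white",wh)):
    yx=np.argwhere(m)
    if len(yx):
        F=np.array([onface(p[::-1]+o) for p in yx]);print(nm,len(yx),"x",np.percentile(F[:,0],[5,50,95]).round(1),"z",np.percentile(F[:,1],[2,10,50,90,98]).round(1))
E
python3 sc.py
```

```text
time: 22.1
position: [0.7487, 0.0601, 0.1714]
tool_rot: [[-0.153, 0.988, -0.002], [0.988, 0.153, 0.0], [0.0, -0.002, -1.0]]
contact_force: [-1.3, -0.2, 0.4]
gripper_width: 0.0004
finger_force: 0.0
[40.13086317 74.2909548 ]
red 180 x [32.8 44.5 55.5] z [116.5 116.9 119.  121.1 121.5]
green 258 x [33.1 44.2 54.9] z [122.6 123.2 126.1 128.9 129.4]
white 362 x [30.5 43.5 56.7] z [ 97.7 137.4 147.9 150.5 151. ]
```

The scale's green band is fully visible at z 122–130 mm, with the red pointer at 119 mm. That's a reading of about 5 mm, so the head must go 7 mm lower, to TCP z ≈ 0.145.

```bash
python3 -m crank '[[[0,0,-0.03,0],[0,0,-0.02,0],[0.012,-0.03,0,0],[0.012,-0.03,0,0],[0.012,-0.03,0,0],[0.012,-0.03,0,0],[0.012,-0.03,0,0],[0,0,0.03,0],[0,0,0.02,0],[0,0,0.013,0],[0,0,0.002,0],[0,0,0,0],[0,0,0,0]]]'
python3 -m crank '[[[0,0,0.002,0],[0,0,0.002,0],[0,0,0.002,0],[0,0,0.001,0],[0,0,0,0],[0,0,0,0]]]'
```

```text
time: 23.45
position: [0.593, 0.0955, 0.1578]
tool_rot: [[-0.152, 0.988, 0.002], [0.988, 0.152, 0.0], [0.0, 0.002, -1.0]]
contact_force: [0.2, 0.6, -0.5]
gripper_width: 0.0007
finger_force: 0.0
time: 24.05
position: [0.5923, 0.0954, 0.15]
tool_rot: [[-0.152, 0.988, 0.001], [0.988, 0.152, 0.0], [-0.0, 0.001, -1.0]]
contact_force: [-1.2, 0.2, 4.9]
gripper_width: 0.0008
finger_force: 2.5
```

```bash
python3 -m crank '[[[0,0,0.002,0],[0,0,0.002,0],[0,0,0.001,0],[0,0,0,0],[0,0,0,0]]]'
python3 -m crank '[[[0,0,-0.03,0],[0,0,-0.03,0],[0,0,-0.016,0],[-0.012,0.03,0,0],[-0.012,0.03,0,0],[-0.012,0.03,0,0],[-0.012,0.03,0,0],[-0.012,0.03,0,0],[0,0,0.03,0],[0,0,0.02,0],[0,0,0,0],[0,0,0,0]]]'
python3 sc.py
```

```text
time: 24.55
position: [0.5923, 0.0954, 0.145]
tool_rot: [[-0.152, 0.988, 0.001], [0.988, 0.152, 0.0], [-0.0, 0.001, -1.0]]
contact_force: [-0.9, -0.2, 5.6]
gripper_width: 0.0008
finger_force: 2.6
time: 25.75
position: [0.7492, 0.0589, 0.1704]
tool_rot: [[-0.152, 0.988, -0.001], [0.988, 0.152, -0.0], [0.0, -0.001, -1.0]]
contact_force: [0.6, 0.1, 0.6]
gripper_width: 0.0006
finger_force: 0.0
[38.07009275 72.4036842 ]
red 173 x [33.5 44.8 55.4] z [116.4 116.8 118.8 120.8 121.2]
green 54 x [33.1 44.7 54.8] z [114.1 114.3 115.  122.2 122.8]
white 349 x [30.1 43.3 56.4] z [ 90.1 117.9 141.1 143.9 144.3]
```

The pointer is at z 118.8 mm and the green band spans 114–122.8 mm, so it is in the middle of the band. Next is the clamp lever: go behind the post on its gauge -x side.

```bash
python3 -m crank '[[[0,0,-0.03,0],[0,0,-0.03,0],[0.01,-0.035,0,0],[0.01,-0.035,0,0],[0.01,-0.035,0,0],[0.01,-0.035,0,0],[0.01,-0.035,0,0],[0.01,-0.035,0,0],[0.0065,-0.0338,0,0],[0,0,0,0],[0,0,0,0]]]'
cat > post.py <<'E'
from h import *
O=np.array([.5907,.0962]);g=np.load("g.npz");ex,ey=g["ex"],g["ey"]
G=lambda p:(np.array([(p[:2]-O)@ex,(p[:2]-O)@ey])*1000).round(1)
for n in("wrist","scene","top"):
    s=snapshot(n);h=cv2.cvtColor(s["img"],cv2.COLOR_RGB2HSV)
    m=cv2.inRange(h,(0,170,90),(5,255,255))|cv2.inRange(h,(172,170,90),(180,255,255))
    k,l,st,ce=cv2.connectedComponentsWithStats(m)
    for i in range(1,k):
        if st[i,4]>15:print(n,st[i],"z.14",G(onz(s,*ce[i],.141)))
s=ctrl.sense();print("tcp",G(s["position"]),s["position"])
E
python3 post.py
```

```text
time: 26.9
position: [0.4993, 0.0878, 0.2325]
tool_rot: [[-0.153, 0.988, 0.004], [0.988, 0.153, 0.001], [0.0, 0.004, -1.0]]
contact_force: [0.9, 0.3, 0.1]
gripper_width: 0.0004
finger_force: 0.0
wrist [251 136  17  20 263] z.14 [52.7 89.1]
wrist [345 141   4  25  41] z.14 [45.5  7.8]
scene [310 111   6  12  53] z.14 [52.9 88.6]
tcp [ 5.6 91. ] [0.49988082 0.08762293 0.23135782]
```

```bash
python3 -m crank '[[[0,0,0.03,0],[0,0,0.03,0],[0,0,0.03,0],[0,0,0.008,0],[0,0,0,0],[0.01,0,0,0],[0.01,0,0,0],[0.005,0,0,0],[0.005,0,0,0],[0.005,0,0,0],[0.005,0,0,0],[0,0,0,0]]]'
python3 -m crank '[[[0.005,0,0,0],[0.005,0,0,0],[0.005,0,0,0],[0.005,0,0,0],[0.005,0,0,0],[0.005,0,0,0],[0.005,0,0,0],[0,0,0,0]]]'
python3 post.py
```

```text
time: 28.25
position: [0.4915, 0.1272, 0.1325]
tool_rot: [[-0.153, 0.988, -0.001], [0.988, 0.153, -0.001], [-0.0, -0.001, -1.0]]
contact_force: [-0.9, -0.3, -1.1]
gripper_width: 0.0003
finger_force: 0.5
time: 29.05
position: [0.4871, 0.1626, 0.1327]
tool_rot: [[-0.153, 0.988, 0.001], [0.988, 0.153, 0.001], [0.001, 0.001, -1.0]]
contact_force: [-0.1, -0.5, 0.1]
gripper_width: 0.0004
finger_force: 0.0
wrist [234 196  26  38 789] z.14 [99.2 97.3]
wrist [377 264   8  31  85] z.14 [53.6 10.3]
tcp [81.1 92.1] [0.48715358 0.16200922 0.1326977 ]
```

```bash
python3 -m crank '[[[0.004,0.001,0,0],[0.004,0.001,0,0],[0.004,0.001,0,0],[0.004,0.001,0,0],[0.004,0.001,0,0],[0.003,0,0,0],[0,0,0,0],[0,0,0,0]]]'
python3 -m crank '[[[0.001,0,0,0],[0.001,0,0,0],[0,0,0,0],[0,0,0,0]]]'
python3 -m crank '[[[0.001,0,0,0],[0.001,0,0,0],[0,0,0,0],[0,0,0,0]]]'
python3 post.py
```

```text
time: 30.0
position: [0.4882, 0.1855, 0.1326]
tool_rot: [[-0.152, 0.988, -0.0], [0.988, 0.152, 0.001], [0.001, -0.0, -1.0]]
contact_force: [0.7, -0.2, -0.0]
gripper_width: 0.0
finger_force: 0.1
time: 30.4
position: [0.4883, 0.187, 0.1327]
tool_rot: [[-0.152, 0.988, 0.001], [0.988, 0.152, -0.0], [-0.0, 0.001, -1.0]]
contact_force: [3.0, -3.1, -1.0]
gripper_width: 0.0003
finger_force: 2.0
time: 30.8
position: [0.4882, 0.189, 0.1327]
tool_rot: [[-0.152, 0.988, 0.001], [0.988, 0.152, -0.0], [-0.0, 0.001, -1.0]]
contact_force: [4.6, -3.5, -0.1]
gripper_width: 0.0005
finger_force: 2.2
wrist [248 196  26  38 800] z.14 [125.3  84.4]
tcp [107.6  86.8] [0.48820656 0.18902007 0.13273906]
```

```bash
python3 -m crank '[[[0.001,0,0,0],[0.001,0,0,0],[0,0,0,0],[0,0,0,0]]]' | grep -E "posi|contact"
python3 -m crank '[[[0.001,0,0,0],[0.001,0,0,0],[0,0,0,0],[0,0,0,0]]]'| grep -E "posi|contact"
```

```text
position: [0.4881, 0.1909, 0.1328]
contact_force: [4.6, -4.3, -0.8]
position: [0.4872, 0.1928, 0.1327]
contact_force: [2.7, -3.4, 0.0]
```

```bash
python3 post.py; python3 -m crank '[[[0.001,0,0,0],[0.001,0,0,0],[0,0,0,0],[0,0,0,0]]]'| grep -E "posi|contact"; python3 post.py
```

```text
wrist [254 196  26  39 799] z.14 [128.9  81.1]
scene [342 105   5   9  19] z.14 [130.1  77.1]
tcp [111.6  87.2] [0.48718766 0.19288471 0.13267031]
position: [0.4872, 0.1934, 0.1326]
contact_force: [5.2, -12.8, 0.8]
wrist [254 197  26  38 804] z.14 [128.9  81. ]
scene [342 106   5   9  18] z.14 [129.   75.4]
tcp [112.1  87.2] [0.48717845 0.19339779 0.13260384]
```

Force rises at post position (129,81), so the lever is at its end stop. I'll back away, rise, retreat and check everything.

```bash
python3 -m crank '[[[-0.005,0,0,0],[-0.02,0,0,0],[-0.02,0,0,0],[0,0,-0.03,0],[0,0,-0.04,0],[0,0,-0.04,0],[-0.03,0,0,0],[-0.03,0,0,0],[-0.03,0.03,0,0],[-0.03,0.04,0,0],[-0.01,0.04,0,0],[0.02,0.04,0,0],[0.02,0.04,0,0],[0.02,0.03,0,0],[0,0.02,0,0],[0,0,0.04,0],[0,0,0.03,0],[0,0,0,0],[0,0,0,0]]]'
python3 post.py; python3 sc.py
python3 - <<'E'
from h import *
T=snapshot("top");S=snapshot("scene")
v=np.hstack([cv2.resize(T["img"][130:290,100:330],(400,300),interpolation=cv2.INTER_CUBIC),cv2.resize(S["img"][90:270,180:400],(400,300),interpolation=cv2.INTER_CUBIC)])
W=snapshot("wrist")["img"];v=np.vstack([v,np.hstack([cv2.resize(W[:240,:320],(400,300)),cv2.resize(W[:130,:160],(400,300))])])
cv2.imwrite("pics/fin.png",v[...,::-1])
E
```

```text
time: 34.35
position: [0.7411, 0.1183, 0.1726]
tool_rot: [[-0.152, 0.988, -0.002], [0.988, 0.152, 0.0], [0.001, -0.001, -1.0]]
contact_force: [0.4, 0.1, 0.9]
gripper_width: 0.0004
finger_force: 0.0
wrist [ 62 141   9  31 112] z.14 [ 46.1 -15. ]
scene [340 104   7   7  34] z.14 [132.6  85.7]
tcp [  -1.9 -153.5] [0.74259609 0.11821413 0.17506531]
[ 55.62538982 157.06325142]
red 130 x [31.2 42.6 53.8] z [116.4 116.8 118.8 120.6 121.1]
green 31 x [31.8 42.1 53.1] z [114.2 114.3 114.7 115.2 122.1]
white 299 x [28.3 45.7 70.3] z [ 87.   97.7 140.8 144.1 159.4]
```

View pics/fin.png

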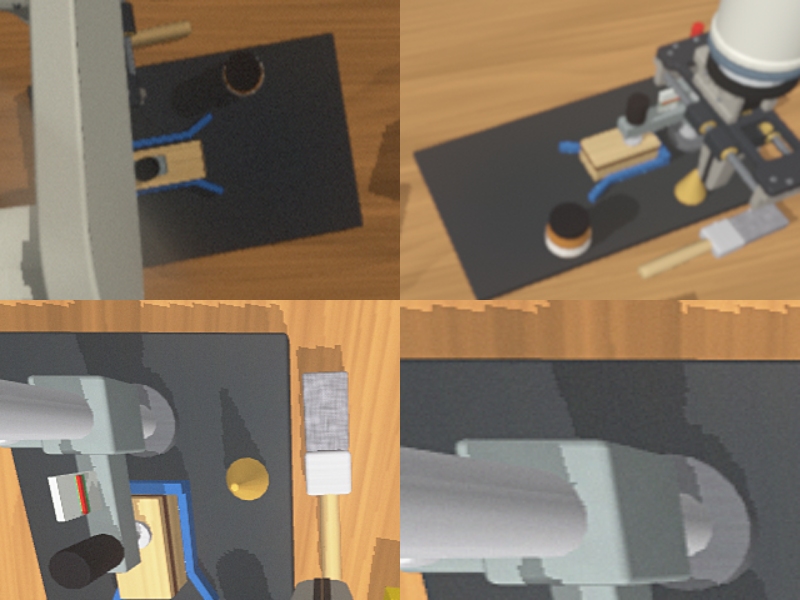

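The final views show the block seated against the stop at (150,490) with the foot on it, and the red pointer inside the green band at (82,494). The cone, jar and brush are where they were, and the robot is touching nothing.

```bash
python3 -c "
from station import ctrl
print(ctrl.finish_job())"
```

```text
the job is handed in; nothing more can be done
None
```

The job is handed in at about 34 s: the block is home against the stop, the pointer is in the middle of the green band, the clamp lever is at its end stop, and the cone, jar and brush were left alone.

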